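# Tip a printing block onto its back and push it home in the galley

### The arm

A 6-joint arm with a two-finger parallel gripper is mounted at the origin on the work surface. World frame = base frame: x ahead of the robot, y to its left, z up, the work surface at z = 0. Lengths are in m, angles in rad, forces in N, time in s.
With the tool pointing down it reaches from about 0.35 to 0.95 m from the base axis. Payload 17.4 kg.
Tool frame: the origin (TCP) lies at the very end of the fingers, on their centre line; the grasp point (between the pads) lies ctrl.grip_point_offset behind it (ctrl.grip_point_offset is the distance from the TCP to the grasp point, in m); z points along the fingers, y is the line along which they close (so a half turn about z gives the same grasp; the last joint's range is limited). The gripper opens to 93 mm and grips with 3 to 60 N. Pads are 15 mm wide; open, the fingers measure 128 mm over their backs; the gripper's body (75 mm by 188 mm) begins 65 mm behind the grasp point.
Start: joints at [1.285, 0.116, 1.442, -0, 1.584, -0.038], TCP at [0.166, 0.654, 0.219] pointing down, gripper open.
Joint ranges: [-2.83, 2.83], [-0.83, 2.19], [0.07, 2.5], [-1.14, 4.28], [0.01, 3], [-2.97, 2.97]. Speed limits (rad/s): [1.89, 1.89, 2.22, 3.14, 3.14, 3.14].

### API

Orientations are given as a unit quaternion [x, y, z, w].
In Python, from cell import ctrl gives the robot as it stands. Calls block until the motion is done:
- ctrl.movep(position, orientation): joint-space move of the TCP to a pose.
- ctrl.movel(position, attitude=None, max_speed=0.15): straight line of the TCP; attitude=None keeps the orientation; max_speed is the mean speed in m/s.
- ctrl.move_joints(angles): joint-space move.
- ctrl.release() and ctrl.close(grip_force=None): open the fingers fully, or close them until they stop; grip_force is the grip in N (None keeps the last).
- ctrl.pause(seconds).
- ctrl.ik(position, orientation): joint angles nearest the present ones, or None.
- ctrl.observe(): the state.
- ctrl.capture(name): name is "scene" or "top" or "wrist"; returns a dict with "img" (400x640x3 uint8, red, green, blue), "depth" (400x640 float32, m along the optical axis (not along the pixel's ray), 0 where there is no reading), "vfov" (degrees; the focal length in pixels is half the picture's height over the tangent of half this angle, whatever the lens; pixels are square), "cx", "cy" (the principal point, pixels), "eye" and "attitude" of the camera in the world. Camera axes: x right, y down, z forward; pixel columns grow to the right and rows downward; lengths in m; the calibration is good to about 2 mm. A picture is of the moment at which its call begins.
A pose or a line that the arm cannot do raises ctrl.Unreachable and nothing moves.
- ctrl.hand_in(): hands the job in; it is judged then, once.
Trained networks look in a picture, given as the dict that the camera call returned (one of the last four; its "shot" number tells which), for a name from the list of things; names that differ only in an ending like _2 or _b are one class to them, and where a whole thing is asked for, a point or a joint stands for the part that bears it (a point fixed in the world has none). Each returns a list of dicts, best first, with "conf" (0 to 1); they miss things now and then, are a little off and sometimes report something else, mostly with a low value. They report only what shows in the picture. A call takes as long as a camera call. They do not tell look-alikes from the thing itself.
- ctrl.masks_of(picture, query): "pixels" (400x640 bool, what is visible of it) and "extent" ([centre column, centre row, width, height] in pixels, round what is visible of it).
The state is a dict: "time_s": time; "qpos": joint angles; "joint_vel": joint speeds; "joint_torque": joint torques, N m; "tool_pos": TCP position; "tool_rot": TCP orientation; "contact_force": force on the tool from outside, world axes, zero at the start; "moment": the same for the moment, N m; "opening": opening from 0.0 (shut) to 1.0 (fully open); "grasp_force": force on a finger pad.
Only numpy, scipy, OpenCV 4.12 (cv2) and the standard library are available. Lean on these libraries where they do the work, as an engineer would, in place of code of your own. Each camera call takes 0.05 s, during which the arm holds its last target. There are 200 camera calls.

### The job

Two printing blocks stand on edge in the galley, the three-sided tray. Push the larger one (red face with a black ring) over onto its back so that its red face looks up, then push it along the galley floor until the edge that was its top sits square and flush against the head wall, the tray's closed end. Only push, do not pick it up, and leave the smaller green-faced block standing and everything else on the table where it is.

Things in the scene. Friction and masses are not known exactly. Their poses are not given: they have to be found in the camera images.
- galley: Three-sided tray fixed to the table: steel floor, brass walls. Origin: centre of its underside; z up, y along it to the closed head end. Floor top at z = 4 mm, inside x from -140 to 140 mm, from the open foot at y = -180 to the head wall's inner face at y = 170 mm. Walls rise to z = 18 mm; side walls 6 mm thick, head wall 10 mm.
- galley_head (a point): Middle of the foot of the head wall's inner face, on the galley floor; axes as the galley's (y points into the head wall).
- ring_block: Larger printing block, loose, 100 to 200 g, standing in the galley: 24 mm thick (x), 70 wide (y), 100 tall (z). Origin: centre of its underside as it stands. +x is the outward normal of its red face (black ring), which at first looks to the galley's foot, skewed up to 0.25 rad; the wooden back (-x) looks to the head wall. Red layer: x from 6 to 12 mm.
- ring_block_center (a point): Centre of the ring block, 50 mm above its underside as it stands; axes as the block's. Pushed near its top on the red face, the block tips at about 0.24 rad and falls by itself onto its back, top towards the head; its foot may slip some mm meanwhile. Lying, it is 24 mm thick and slides easily (under 3 N).
- ring_block_top (a point): Centre of the ring block's top edge face, 100 mm above its underside as it stands; axes as the block's.
- diamond_block: The smaller printing block, loose, with a green printing layer marked with a black diamond: 24 mm thick (x), 44 mm wide (y), 60 mm tall (z), standing in the galley beside the ring block (100 to 120 mm from it across the galley, on one side or the other). Origin at the centre of its underside, z up. To be left alone.
- ink_tin: Bystander: blue ink tin, 80 mm across, 60 mm tall, left of the galley. Origin at the centre of its underside. To be left alone.
- marker: Bystander: orange marker standing upright, 28 mm across, 130 mm tall, left of the galley. Origin at the centre of its underside. To be left alone.
- sorts_box: Bystander: open red box full of metal type, 120 x 80 x 35 mm, right of the galley. Origin at the centre of its underside. To be left alone.
- brayer: Bystander: hand roller with black rubber roll and dark wood handle, about 180 x 110 mm, 40 mm tall, lying left of the galley. Origin at the centre of its underside. To be left alone.
- composing_stick: Bystander: flat steel composing stick, 200 x 50 x 20 mm, lying right of the galley. Origin at the centre of its underside. To be left alone.
Mind the look-alikes: they are no part of the job. What is shaped like the ring_block but blue or turquoise is not meant.

How it is judged:
On the way, in this order (a step that is already met when the one before it is completed fails the run):
1. the ring block lies on its back in the galley, red face up (angle between ring_block's own x axis and vertical below 0.08 rad and z of ring_block_center in the frame of galley below 0.02 m), for 0.2 s.
2. its former top edge has been pushed against the head wall, square (all of step 1 and y of ring_block_top in the frame of galley above 0.166 m and angle between the z axis of ring_block and the y axis of galley, either way round below 0.07 rad), for 0.2 s.
At the end, for the whole second after the job is handed in: The ring block lies flat on the galley floor, red face up (within 0.08 rad), the middle of its former top edge within 4 mm of the head wall, its length square to that wall within 0.07 rad (4 degrees), at rest; the diamond block still stands and nothing else has been moved (all of step 2 and x of ring_block_center in the frame of galley between -0.12 and 0.12 m and linear speed of ring_block below 0.02 m/s and angle between diamond_block's own z axis and vertical below 0.1 rad); the robot touches nothing.
It fails at once if the ring block is lifted (its centre more than 10 mm above the height it passes through when tipped) (z of ring_block_center in the frame of galley above 0.066 m).
It fails at once if the diamond block is tipped or moved by more than 10 mm (distance of diamond_block from where it was at the start of the episode above 0.01 m or angle between diamond_block's own z axis and vertical above 0.2 rad).
It fails at once if a bystander is moved by more than 15 mm (distance of any of ink_tin, marker, sorts_box, brayer, composing_stick from where it was at the start of the episode above 0.015 m).
It also fails if it takes over 48 s, if anything falls off the work surface, if the arm or the gripper's body presses on something with over 40 N, if the wrist force passes 120 N, or if a joint passes its speed limit or range.

## Working session

There is one attempt and no reset: what is moved stays moved. The work goes in short steps, each a Python script; the robot and the scene stay as the last script left them, time stands still between calls to the robot, and variables do not carry over. Pictures are saved under pics/ and viewed, at most 10 in all, crops included, and the job is handed in when it is done.

```bash
mkdir -p pics; ls
cat > h.py <<'E'
import numpy as np, cv2
from scipy.spatial.transform import Rotation as R
from cell import ctrl
def cloud(p):
    d=p["depth"]; f=200/np.tan(np.radians(p["vfov"])/2)
    v,u=np.mgrid[0:400,0:640]
    c=np.stack([(u-p["cx"])/f*d,(v-p["cy"])/f*d,d],-1)
    w=c@R.from_quat(p["attitude"]).as_matrix().T+np.array(p["eye"])
    w[d==0]=np.nan
    return w
def save(img,n): cv2.imwrite("pics/"+n,cv2.cvtColor(img,cv2.COLOR_RGB2BGR))
E
python3 - <<'E'
from h import *
a=ctrl.capture("scene");b=ctrl.capture("top")
save(a["img"],"scene0.png");save(b["img"],"top0.png")
for p in (a,b): print(p["eye"],p["attitude"],p["vfov"],p["cx"],p["cy"])
for n in ["galley","ring_block","diamond_block"]:
  for k,p in(("s",a),("t",b)):
    w=cloud(p)
    for m in ctrl.masks_of(p,n): print(n,k,round(m["conf"],2),np.round(m["extent"]),np.nanmedian(w[m["pixels"]],0).round(3))
o=ctrl.observe();print(o["tool_pos"],o["tool_rot"],o["time_s"],ctrl.grip_point_offset)
E
```

```text
pics
[ 0.98565519 -0.59458487  0.71418891] [ 0.85432572  0.3028303  -0.12945434 -0.4020733 ] 56.1836899692527 323.37386504102597 195.27574191316918
[4.57242546e-01 2.83342337e-04 1.33290291e+00] [ 0.71150644 -0.70211627  0.01505969 -0.02375985] 47.401337195806576 331.0198288903314 198.6610296574809
galley s 0.7 [319. 243. 163. 133.] [ 0.579 -0.059  0.004]
galley t 0.7 [350. 186. 138. 117.] [ 0.564 -0.034  0.005]
ring_block s 0.94 [226. 199.  34.  44.] [ 0.325 -0.158  0.059]
ring_block s 0.92 [404. 180.  21.  43.] [0.645 0.225 0.062]
ring_block s 0.79 [329. 248.  30.  51.] [ 0.645 -0.114  0.07 ]
ring_block s 0.56 [260. 302.  32.  53.] [ 0.624 -0.324  0.075]
ring_block t 0.8 [252. 158.  26.  26.] [0.63  0.237 0.098]
ring_block t 0.65 [374. 163.  16.  33.] [ 0.63  -0.102  0.103]
ring_block t 0.58 [392. 277.  29.  20.] [ 0.317 -0.15   0.1  ]
ring_block t 0.56 [452. 170.  20.  26.] [ 0.607 -0.308  0.097]
diamond_block s 0.68 [288. 238.  27.  34.] [ 0.533 -0.137  0.044]
diamond_block s 0.41 [329. 247.  30.  47.] [ 0.645 -0.114  0.071]
diamond_block t 0.62 [381. 200.  10.  12.] [ 0.525 -0.126  0.064]
[0.1655885  0.65435244 0.21852666] [ 1.23592678e-01  9.92333030e-01 -8.96121766e-05  1.02210579e-05] 0.4 0.0188
```

View pics/scene0.png

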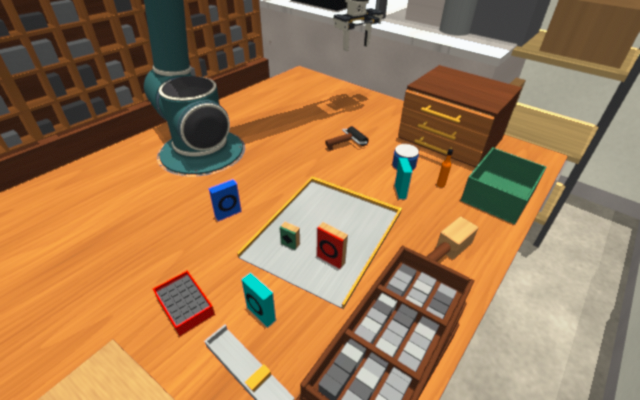

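View pics/top0.png

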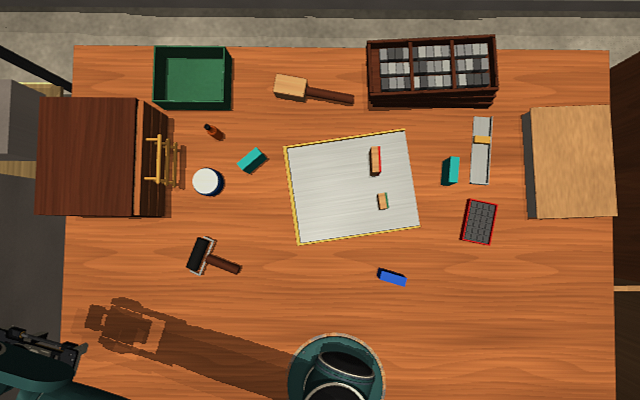

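The red block in the galley is at scene (331,246) and top (375,160). The look-alikes are blue at scene (226,200), turquoise at (404,178) and turquoise at (258,300); none of them is red or in the galley. The green block is at scene (289,237). The head wall is at the left in the top view (column 285–298), and the foot is open to the right.

```bash
cat >> h.py <<'E'
def rect(P):
    (c,s,a)=cv2.minAreaRect(P.astype(np.float32)*1000)
    return np.array(c)/1000,np.array(s)/1000,a
def galley(p):
    w=cloud(p);m=[m for m in ctrl.masks_of(p,"galley")][0]["pixels"]
    m=cv2.morphologyEx(m.astype(np.uint8),cv2.MORPH_CLOSE,np.ones((5,5)))>0
    q=w[m];q=q[(q[:,2]<.03)&(q[:,2]>.0)]
    c,s,a=rect(q[:,:2])
    # galley y axis = long side pointing to world +y
    b=cv2.boxPoints((tuple(c),tuple(s),a)); e=max([b[1]-b[0],b[2]-b[1]],key=np.linalg.norm)
    y=e/np.linalg.norm(e); y=y*np.sign(y[1])
    return c,s,y
E
python3 - <<'E'
from h import *
b=ctrl.capture("top");a=ctrl.capture("scene");w=cloud(b)
c,s,y=galley(b);print("galley",c,s,y)
def top(xy,zr):
    q=w[(np.abs(w[...,0]-xy[0])<.06)&(np.abs(w[...,1]-xy[1])<.05)&(w[...,2]>zr[0])&(w[...,2]<zr[1])]
    r=rect(q[:,:2]);print(len(q),r,q.mean(0)); return r
top((.63,-.1),(.092,.115)); top((.525,-.126),(.055,.075))
# red face plane from scene
ws=cloud(a);i=a["img"].astype(int)
m=(i[...,0]>110)&(i[...,1]<60)&(i[...,2]<60)&(np.abs(ws[...,0]-.63)<.06)&(np.abs(ws[...,1]+.11)<.05)&(ws[...,2]>.012)&(ws[...,2]<.097)
q=ws[m];n=np.linalg.svd(q-q.mean(0),full_matrices=False)[2][2];print("red",len(q),q.mean(0),n,q.min(0),q.max(0))
save(cv2.resize(a["img"][190:290,260:400],None,fx=5,fy=5),"crop.png")
X=np.array([y[1],-y[0]])
for yaw in (1,-1):
    t=np.r_[X*yaw,0]; Rm=np.stack([np.cross(t,[0,0,-1]),t,[0,0,-1]],1)
    Q=R.from_matrix(Rm).as_quat(); print(Q,ctrl.ik([.63,-.17,.2],Q))
E
```

```text
galley [ 0.56879926 -0.040855  ] [0.29796484 0.36194849] [-0.16496107  0.9863001 ]
245 (array([ 0.63480573, -0.10533709]), array([0.06982891, 0.02449159]), 3.606180191040039) [ 0.63460568 -0.10503542  0.10433874]
138 (array([ 0.52433844, -0.13000014]), array([0.04366762, 0.02425816]), 9.236733436584473) [ 0.52419732 -0.12994799  0.06439035]
red 7 [ 0.60663259 -0.11719911  0.02503873] [0.7750535  0.63179304 0.01138533] [ 0.60629104 -0.11793966  0.01531438] [ 0.6073791  -0.11678248  0.03632564]
[0.64615747 0.76320411 0.         0.        ] [-3.02652289e-01  7.28880059e-02  1.51780086e+00 -4.44089210e-16
  1.55090378e+00 -4.68370797e-01]
[ 0.76320411 -0.64615747  0.          0.        ] [-3.02652289e-01  7.28880059e-02  1.51780086e+00 -4.44089210e-16
  1.55090378e+00  2.67322186e+00]
```

View pics/crop.png

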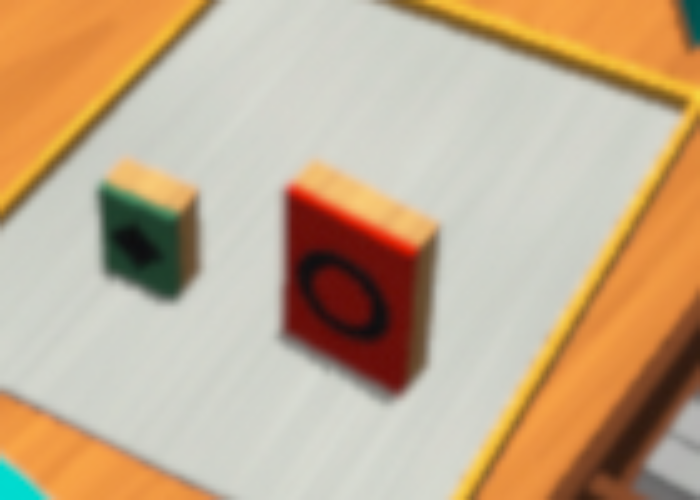

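The crop confirms the choice: red face with a black ring at crop (345,300). The green diamond block stands to its left at (140,240). Block top size (70 x 24.5 mm), height (104 mm) and galley size all match the description, so I'll tip it now.

```bash
cat >> h.py <<'E'
def quat(d):  # tool down, tool y across push direction d
    t=np.r_[d[1],-d[0],0]; return R.from_matrix(np.stack([np.cross(t,[0,0,-1]),t,[0,0,-1]],1)).as_quat()
E
python3 - <<'E'
from h import *
an=np.radians(3.6);d=np.array([-np.sin(an),np.cos(an)]);c=np.array([.6348,-.1053]);Q=quat(d)
P=lambda s,z:np.r_[c+d*s,z]
ctrl.close(10)
ctrl.movep(P(-.055,.22),Q);ctrl.movel(P(-.055,.09))
f0=np.array(ctrl.observe()["contact_force"])
for s in np.arange(-.04,.03,.005):
    ctrl.movel(P(s,.09),max_speed=.05)
    f=np.array(ctrl.observe()["contact_force"])-f0;print(round(s,3),f.round(2))
    if s>=.012: break
ctrl.pause(.5);ctrl.movel(P(-.04,.12));ctrl.movel(P(-.08,.22))
p=ctrl.capture("top");save(p["img"][120:260,260:480].repeat(3,0).repeat(3,1),"tip.png");w=cloud(p)
i=p["img"].astype(int);m=(i[...,0]>90)&(i[...,1]<70)&(i[...,2]<70)&(np.abs(w[...,0]-.63)<.08)&(np.abs(w[...,1]+.05)<.12)
q=w[m];print(len(q),rect(q[:,:2]),np.median(q[:,2]) if len(q) else 0,ctrl.observe()["time_s"])
E
```

```text
-0.04 [-0.14 -1.22 -0.83]
-0.035 [ 0.46 -0.6  -1.13]
-0.03 [ 0.05 -0.36 -0.05]
-0.025 [-0.09 -1.02 -0.08]
-0.02 [ 0.85 -0.25 -0.38]
-0.015 [ 0.3  -1.43 -0.18]
-0.01 [ 0.6  -0.26 -0.73]
-0.005 [ 0.95 -0.19 -0.52]
-0.0 [ 0.81 -0.4  -0.81]
0.005 [ 1.02 -0.76 -0.61]
0.01 [ 1.93 -0.4  -0.51]
0.015 [ 0.88 -1.35 -0.42]
664 (array([ 0.64683466, -0.05139014]), array([0.24136761, 0.11478789]), 84.93850708007812) 0.02890318384000956 11.4917
```

View pics/tip.png

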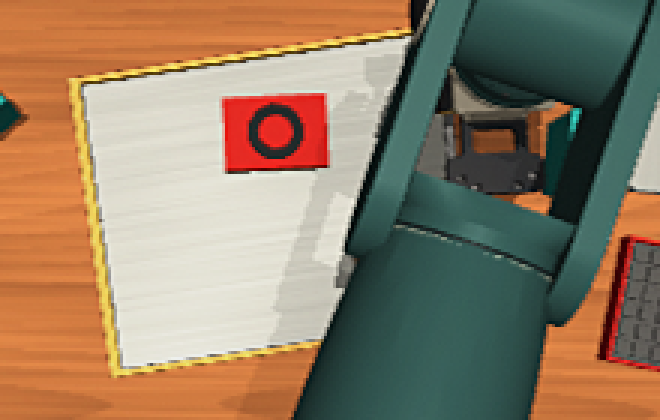

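The block lies on its back, red up, at crop (275,133). The head wall is at the left (column ~80). Next I measure it, push it to the head wall, and stop on force.

```bash
cat >> h.py <<'E'
def red(p):
    w=cloud(p);i=p["img"].astype(int)
    m=(i[...,0]>90)&(i[...,1]<70)&(i[...,2]<70)&(np.abs(w[...,0]-.63)<.1)&(np.abs(w[...,1])<.16)&(np.abs(w[...,2]-.028)<.008)
    m=cv2.morphologyEx(m.astype(np.uint8),cv2.MORPH_OPEN,np.ones((3,3)))>0
    return rect(w[m][:,:2])
E
python3 - <<'E'
from h import *
y=np.array([-.16496,.9863]);X=np.array([.9863,.16496]);g=np.array([.5688,-.0409])
c,s,a=red(ctrl.capture("top"));r=np.array([X@(c-g),y@(c-g)]);print("block",c,s,a,"galley xy",r)
B=cv2.boxPoints((tuple(c),tuple(s),a));e=max([B[1]-B[0],B[2]-B[1]],key=np.linalg.norm);e=e/np.linalg.norm(e)*np.sign(e[1])
print("skew",np.cross(y,e))
assert abs(max(s)-.1)<.008 and abs(min(s)-.07)<.008
foot=c-e*.05; fx,fy=X@(foot-g),y@(foot-g);print("foot",fx,fy)
Q=quat(y);P=lambda v,z:np.r_[g+X*fx+y*v,z]
v=fy-.035
ctrl.movel(P(v,.15),Q,max_speed=.2);ctrl.movel(P(v,.012),max_speed=.15);ctrl.pause(.1)
f0=np.array(ctrl.observe()["contact_force"])
ctrl.movel(P(.045,.012),max_speed=.06)
print(ctrl.observe()["contact_force"]-f0)
for v in np.arange(.048,.09,.003):
    ctrl.movel(P(v,.012),max_speed=.03)
    o=ctrl.observe();f=(np.array(o["contact_force"])-f0)[:2]@y;print(round(v,3),round(f,1))
    if f<-9: break
print(o["time_s"])
p=ctrl.capture("top");print(red(p));save(p["img"][120:260,260:480].repeat(3,0).repeat(3,1),"push.png")
E
```

```text
block [ 0.63058209 -0.04033646] [0.06958097 0.09636842] 3.917703866958618 galley xy [ 0.06102864 -0.00963575]
skew -0.09718645037993788
foot 0.05616931710196513 -0.05939904949205321
[-0.00126848 -0.10747327 -0.83348828]
0.048 0.5
0.051 0.8
0.054 0.3
0.057 0.1
0.06 0.5
0.063 -7.6
0.066 -30.3
17.5417
(array([0.57548077, 0.07764427]), array([0.00909951, 0.03578158]), 11.591666221618652)<stdin>:5: DeprecationWarning: Arrays of 2-dimensional vectors are deprecated. Use arrays of 3-dimensional vectors instead. (deprecated in NumPy 2.0)
```

View pics/push.png

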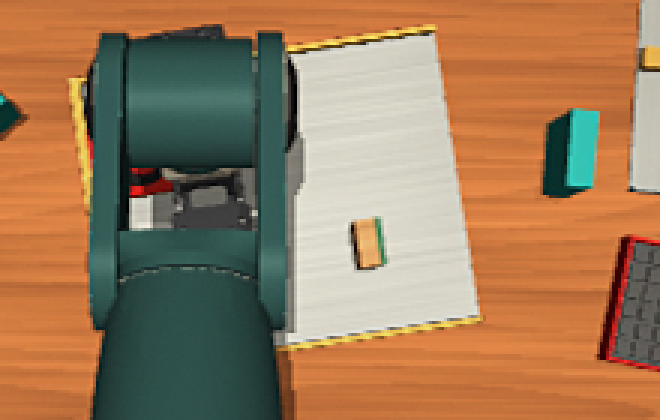

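The arm hides the block (only a red sliver shows at (145,180)). The diamond block still stands at (368,243). Contact with the wall is firm at v = 0.063–0.066, as expected (70 − 7.5 = 62.5 mm). I'll retreat and check.

```bash
python3 - <<'E' 2>/dev/null
from h import *
y=np.array([-.16496,.9863]);X=np.array([.9863,.16496]);g=np.array([.5688,-.0409])
t=np.array(ctrl.observe()["tool_pos"])
b=np.r_[t[:2]-y*.03,t[2]];ctrl.movel(b,max_speed=.08)
ctrl.movel(np.r_[b[:2],.2]);ctrl.movep([.55,-.25,.25],quat(y))
p=ctrl.capture("top");c,s,a=red(p);r=[X@(c-g),y@(c-g)];print(c,s,a,"galley",r,"expect y~.120","angle vs 9.5:",a)
G=galley(p) if 0 else None
w=cloud(p);q=w[(np.abs(w[...,0]-.524)<.06)&(np.abs(w[...,1]+.13)<.05)&(w[...,2]>.055)&(w[...,2]<.075)]
print("diamond",len(q),q.mean(0) if len(q) else 0,ctrl.observe()["time_s"])
save(cv2.resize(p["img"][120:220,270:390],None,fx=5,fy=5,interpolation=cv2.INTER_NEAREST),"fin.png")
E
```

```text
[0.60369995 0.08671892] [0.06879011 0.09749339] 9.485544204711914 galley [np.float64(0.05547383852880865), np.float64(0.12011344272686766)] expect y~.120 angle vs 9.5: 9.485544204711914
diamond 140 [ 0.52423786 -0.12980464  0.06460922] 20.6417
```

View pics/fin.png

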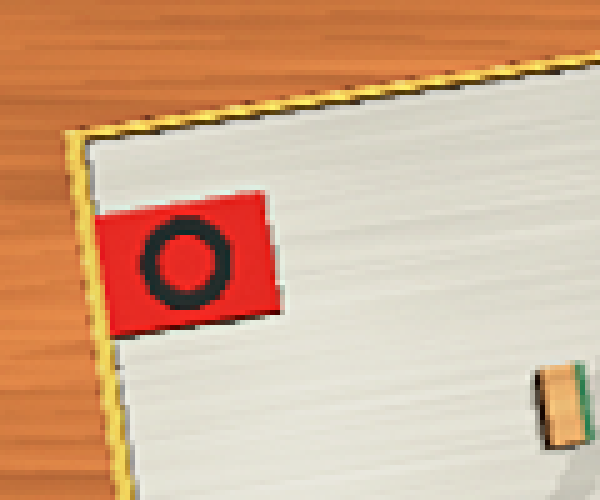

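The block sits flush and square against the head wall, with its edge at crop (95–110, 215–335). It measures y = 0.120 m and 9.49°, against the galley's 9.5°. The diamond block hasn't moved, so I'm handing in.

```bash
python3 -c "
from cell import ctrl
print(ctrl.hand_in())"
```

```text
the job is handed in; nothing more can be done
None
```

The ring block lies red face up, square and flush against the head wall, with the diamond block still standing where it was; the job was handed in after about 21 s of the 48 s allowed, and the hand-in returned no verdict.

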